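# Turn the condiment turntable until the shaker faces front

### The arm

A 6-joint arm with a two-finger parallel gripper is mounted at the origin on a cart in front of the work surface, level with it; the furniture and walls round the work are solid. World frame = base frame: x ahead of the robot, y to its left, z up, the work surface at z = 0. Lengths are in m, angles in rad, forces in N, time in s.
With the tool pointing down it reaches from about 0.4 to 0.925 m from the base axis. Payload 12.5 kg.
Tool frame: the origin (TCP) lies where the fingers leave the gripper's body, on its centre line; the fingertips stand 78 mm ahead of it and the grasp point (between the pads) lies arm.grip_point_offset ahead of it (arm.grip_point_offset is the distance from the TCP to the grasp point, in m); z points along the fingers, y is the direction in which the jaws open and shut (so a half turn about z gives the same grasp; the last joint's range is limited). The gripper opens to 95 mm and grips with 3 to 60 N. Pads are 20 mm wide; open, the fingers measure 119 mm over their backs; the gripper's body (75 mm by 180 mm) begins 59 mm behind the grasp point.
Start: joints at [-1.305, 0.491, 1.559, -0, 1.092, -0.106], TCP at [0.227, -0.582, 0.292] pointing down, gripper open.
Joint ranges: [-3.1, 3.1], [-0.84, 2.19], [0.05, 2.79], [-1.13, 4.28], [0.06, 2.93], [-2.69, 2.69]. Speed limits (rad/s): [2.22, 2.22, 2.79, 3.14, 3.14, 3.14].

### API

Orientations are given as a unit quaternion [x, y, z, w].
In Python, from workcell import arm, grab_frame, order gives the robot as it stands.
- The arm moves only by the tool arm_command, never from a script. Its argument "series" is a list of rows, each a list of 7 numbers: the opening, from -1 (shut) to 1 (fully open), then the shift along the tool's x, y, z in units of 50 mm (1.0 is 50 mm), then the turn, a rotation vector about the tool's x, y, z in units of 5 degrees (1.0 is 5 degrees). In form: [[hand, tx, ty, tz, wx, wy, wz], ...]. A call has exactly 8 rows; each row is the pose to reach, as a shift and turn from the pose measured when the call began, along the tool's axes at that moment; what a row does not reach only later rows make up. A row lasts 1/10 s, in which the tool goes at most 50 mm and 8.59 degrees, less where a joint would pass 70% of its speed; a pose out of reach is approached as far as the arm can. A call with a gripper value outside its range is refused whole. The fingers move at their own pace and stop on an object; "grip_force" is the grip in N (left out, the last holds). Time passes only in rows, so rows that repeat a pose let the fingers close, or fill a call up. It gives the time, the measured TCP pose, the force and the opening at its end, in the units of the state.
- arm.observe(): the state, without advancing time (a new reading comes with each control period).
- grab_frame(name): name is "scene" or "top"; returns a dict with "image" (480x640x3 uint8, red, green, blue), "range_z" (480x640 float32, m along the optical axis (not along the pixel's ray), 0 where there is no reading), "fx", "fy", "cx", "cy" (pixels), "R" (3x3) and "t" (3): a world point X has camera coordinates R X + t. Camera axes: x right, y down, z forward; pixel columns grow to the right and rows downward; lengths in m; the calibration is good to about 2 mm. A picture is of the moment at which its call begins.
- order.hand_in(): hands the job in, once; it reports no verdict.
The state is a dict: "time_s": time; "joint_positions": joint angles; "joint_velocities": joint speeds; "joint_torque": joint torques, N m; "tcp_pos": TCP position; "orientation": TCP orientation; "wrist_force": force on the tool from outside, world axes, zero at the start; "ft_torque": the same for the moment, N m; "gripper_width": finger opening in m.
Only numpy, scipy, OpenCV 4.12 (cv2) and the standard library are available. Lean on these libraries where they do the work, as an engineer would, in place of code of your own. Each camera call takes 0.05 s, during which the arm holds its last target.

### The job

Turn the condiment turntable by gently pushing the upright posts at its rim until the shaker with the domed cap stands at the front, directly in line with the pointer that sticks out of the foot, and leave it at rest there. Do not touch, lift or tip the things standing on the turntable, and leave everything beside it where it is.

Things in the scene. Friction and masses are not known exactly. Their poses are not given: they have to be found in the camera images.
- stand: fixed grey foot of the turntable; origin on the counter on the turntable's vertical axis; its own -x axis points to the front, along the pointer tongue (10 mm high, 26 mm wide) that sticks out from under the disc
- pointer (a point): arrow tip of the foot's pointer tongue, 166 mm from the turntable's axis and 10 mm above the counter: the direction from the axis to this point is 'front'
- turntable (a joint): angle of the revolving wooden disc (250 mm diameter, top 30 mm above the counter, outer lip to 33 mm) since the start, rad, growing anticlockwise seen from above; no stops within several turns; light dry friction, about 1 N at a post turns it and it stops within a few degrees when no longer pushed
- disc_centre (a point): centre of the disc's top surface, on the axis, 30 mm above the counter
- post0 (a point): top centre of one of the four upright steel finger posts (14 mm diameter, rising 55 mm above the disc to 85 mm above the counter), standing 112 mm from the axis, 90 degrees apart, each midway between two neighbouring places where things stand; the posts turn with the disc
- post1 (a point): top centre of one of the four upright steel finger posts (14 mm diameter, rising 55 mm above the disc to 85 mm above the counter), standing 112 mm from the axis, 90 degrees apart, each midway between two neighbouring places where things stand; the posts turn with the disc
- post2 (a point): top centre of one of the four upright steel finger posts (14 mm diameter, rising 55 mm above the disc to 85 mm above the counter), standing 112 mm from the axis, 90 degrees apart, each midway between two neighbouring places where things stand; the posts turn with the disc
- post3 (a point): top centre of one of the four upright steel finger posts (14 mm diameter, rising 55 mm above the disc to 85 mm above the counter), standing 112 mm from the axis, 90 degrees apart, each midway between two neighbouring places where things stand; the posts turn with the disc
- shaker: the item to bring to the front: shaker with a clear body, grey filling and domed pierced cap, 44 mm diameter, 90 mm tall, loose on the disc, its centre about 70 mm from the axis; origin at the centre of its underside; which of the four places it has varies
- jigger: hourglass-shaped double steel measure, 45 mm diameter, 82 mm tall, loose on the disc, its centre about 70 mm from the axis; origin at the centre of its underside; which of the four places it has varies
- tin: plain cylindrical food tin, 57 mm diameter, 72 mm tall, loose on the disc, its centre about 70 mm from the axis; origin at the centre of its underside; which of the four places it has varies
- glass: small open tumbler, 51 mm diameter, 58 mm tall, loose on the disc, its centre about 70 mm from the axis; origin at the centre of its underside; which of the four places it has varies
- tape_roll: bystander: roll of tape lying flat on the counter to the right of the turntable, 66 mm diameter, 19 mm high; origin at its underside
- lid_stack: bystander: stack of black cup lids on the counter to the left of the turntable, 70 mm diameter, 60 mm high; origin at its underside
- mug: bystander: small mug, 63 x 88 x 49 mm, at the right; origin at its underside
There are look-alikes about, which are no part of the job. Leave any purple, turquoise or yellow look-alike of the jigger alone.

How it is judged:
At the end, for the whole second after the job is handed in: The shaker stands on the pointer's side, within 12.5 mm sideways of the line from axis to pointer (10 degrees); the disc is at rest (under 0.03 rad/s); its four things stand upright (under 0.12 rad) on it, 55 to 85 mm from the axis; things beside it are within 10 mm of their starts (distance of each of tape_roll, lid_stack, mug from where it was at the start of the episode below 0.01 m and y of shaker in the frame of stand between -0.0125 and 0.0125 m and x of shaker in the frame of stand below -0.052 m and velocity of joint turntable between -0.03 and 0.03 rad/s and horizontal distance between shaker and stand between 0.055 and 0.085 m and height (world z) of shaker between 0.026 and 0.034 m and angle between each of shaker, jigger, tin, glass's own z axis and vertical below 0.12 rad and linear speed of each of shaker, jigger, tin, glass below 0.02 m/s and horizontal distance between jigger and stand between 0.055 and 0.085 m and height (world z) of jigger between 0.026 and 0.034 m and horizontal distance between tin and stand between 0.055 and 0.085 m and height (world z) of tin between 0.026 and 0.034 m and horizontal distance between glass and stand between 0.055 and 0.085 m and height (world z) of glass between 0.026 and 0.034 m); the robot touches nothing.
It fails at once if the robot touches a thing standing on the turntable (contact force between any of the fingers, the arm and shaker above 0.5 N or contact force between any of the fingers, the arm and jigger above 0.5 N or contact force between any of the fingers, the arm and tin above 0.5 N or contact force between any of the fingers, the arm and glass above 0.5 N).
It fails at once if something on the turntable is lifted or tipped (height (world z) of any of shaker, jigger, tin, glass above 0.045 m or angle between any of shaker, jigger, tin, glass's own z axis and vertical above 0.25 rad).
It fails at once if a thing standing beside the turntable is moved by more than 10 mm (distance of any of tape_roll, lid_stack, mug from where it was at the start of the episode above 0.01 m).
It fails at once if the turntable is flung round faster than 2.5 rad/s (velocity of joint turntable above 2.5 rad/s or velocity of joint turntable below -2.5 rad/s).
It fails at once if a post is gripped or the turntable pressed hard: more than 20 N from the fingers (contact force between the fingers and turntable above 20 N).
It also fails if it takes over 51 s, if anything falls off the work surface, if the arm or the gripper's body presses on something with over 40 N, if the wrist force passes 120 N, or if a joint passes its speed limit or range.

## Working session

There is one attempt and no reset: what is moved stays moved. The work goes in short steps, Python scripts to look and compute and a tool call to move; the robot and the scene stay as the last step left them, time stands still between calls to the robot, and variables do not carry over. Pictures are saved under pics/ and viewed, and the job is handed in when it is done.

Besides the shell and the picture viewer there is one more tool, called as name(argument=value, ...) on one line, values as JSON. arm_command: Moves the arm, as the interface text tells. Its arguments: {"type":"object","properties":{"series":{"type":"array"},"grip_force":{"type":"number"}},"required":["series"]}

```bash
ls; mkdir -p pics; python3 - <<'E'
from workcell import arm, grab_frame
import cv2, numpy as np
for n in("scene","top"):
    f=grab_frame(n); cv2.imwrite(f"pics/{n}0.png",f["image"][:,:,::-1]); np.savez(f"{n}0.npz",**f)
    print(n,f["fx"],f["R"],f["t"])
print(arm.observe(),arm.grip_point_offset)
E
```

```text
pics
scene 458.05091620751637 [[-0.78204575 -0.62319284  0.00592637]
 [-0.36182366  0.44626954 -0.81849077]
 [ 0.50743283 -0.64224153 -0.57448911]] [0.48203043 0.21679964 0.9380243 ]
top 459.3984404806064 [[-0.09662217 -0.99531934 -0.0018901 ]
 [-0.97174372  0.09474407 -0.21618903]
 [ 0.21535619 -0.01905196 -0.9763497 ]] [0.15570294 0.51903033 1.19637516]
{'time_s': 0.1, 'joint_positions': array([-1.30458390e+00,  4.91471522e-01,  1.55938943e+00, -1.37495165e-05,
        1.09170913e+00, -1.05578699e-01]), 'joint_velocities': array([-0.00068014, -0.00130948, -0.0018694 ,  0.00091807,  0.00050474,
        0.0007939 ]), 'joint_torque': array([ 3.05786954e-03, -6.13624120e+01, -2.58606148e+01,  6.94000488e-02,
        4.70335514e-02, -7.75651552e-05]), 'tcp_pos': array([ 0.2270465 , -0.58214786,  0.29173708]), 'orientation': array([ 9.82770417e-01,  1.84829836e-01, -4.52894791e-05, -4.86650834e-04]), 'wrist_force': array([ 1.23888263, -0.2270503 ,  0.13378208]), 'ft_torque': array([0.01169209, 0.00050233, 0.04225958]), 'gripper_width': 0.09512868395142934} 0.0588
```

View pics/scene0.png

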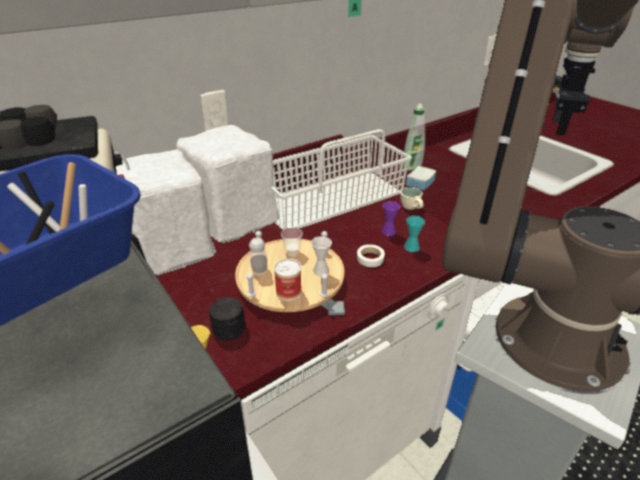

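View pics/top0.png

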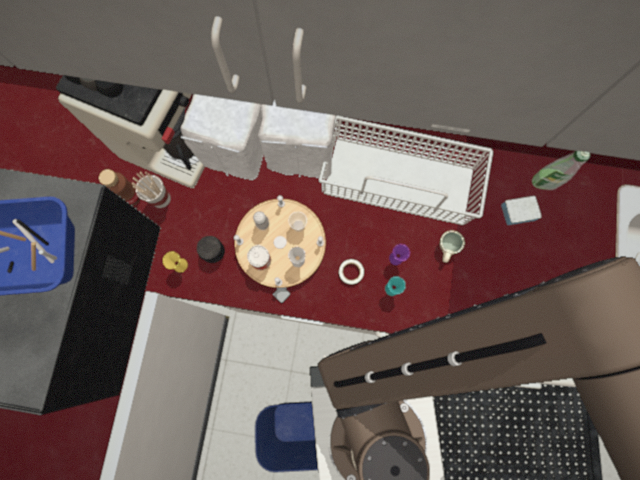

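```bash
python3 - <<'E'
import cv2, numpy as np
a=np.load("top0.npz"); im=a["image"][:,:,::-1][185:310,220:340]
cv2.imwrite("pics/topc.png",cv2.resize(im,None,fx=4.8,fy=4.8,interpolation=cv2.INTER_CUBIC))
b=np.load("scene0.npz"); im=b["image"][:,:,::-1][220:325,225:360]
cv2.imwrite("pics/scenec.png",cv2.resize(im,None,fx=5.5,fy=5.5,interpolation=cv2.INTER_CUBIC))
def back(f,u,v,z):
    d=np.array([(u-f["cx"])/f["fx"],(v-f["cy"])/f["fy"],1]); R=f["R"];t=f["t"]
    o=-R.T@t; w=R.T@d; return o+w*(z-o[2])/w[2]
print(back(a,280,242,.03),back(a,281,296,.01),back(a,280,200,.085),back(a,320,240,.085),back(a,278,283,.085),back(a,237,239,.085))
E
```

```text
[0.54848538 0.2060441  0.03      ] [0.40049164 0.21666635 0.01      ] [0.65261359 0.19333875 0.085     ] [0.53096646 0.09595078 0.085     ] [0.42689537 0.21656488 0.085     ] [0.5552043  0.31630298 0.085     ]
```

View pics/topc.png

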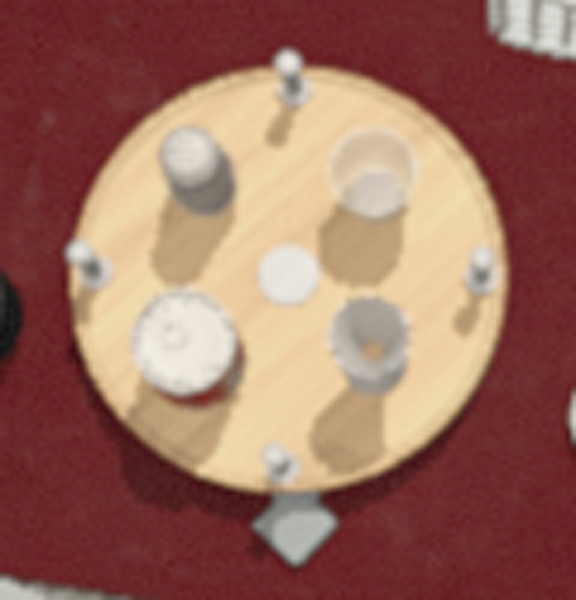

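View pics/scenec.png

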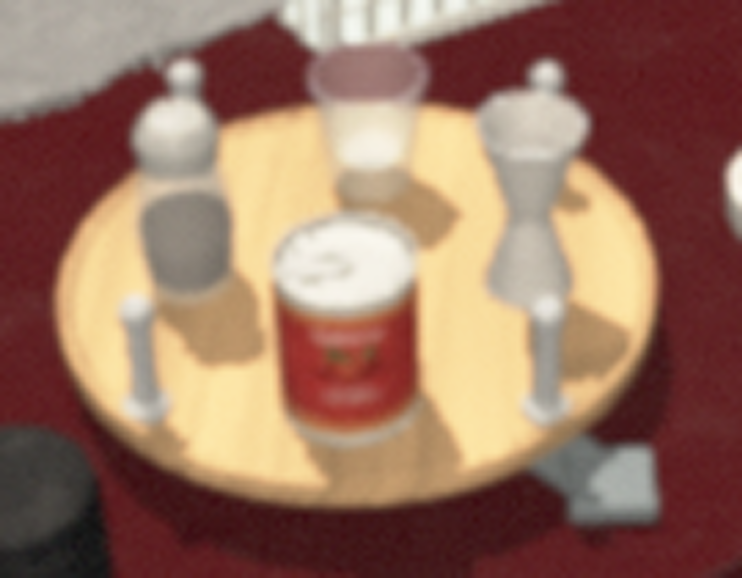

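Top crop: the shaker, with its grey domed cap, is at full-image pixel (259,218), back left. The tumbler is at (297,221), the steel jigger at (297,256) and the tin at (258,257). Off the disc are a yellow jigger look-alike at (175,262), a purple one at (400,254) and a turquoise one at (396,286). The scene crop (shaker at crop 178,190) confirms the domed cap, clear body and grey filling. Next I work out the angles.

```bash
cat > h.py <<'E'
import numpy as np
from scipy.optimize import least_squares
def proj(f,X):
    c=f["R"]@np.asarray(X,float)+f["t"]; return np.array([f["fx"]*c[0]/c[2]+f["cx"],f["fy"]*c[1]/c[2]+f["cy"]])
def back(f,u,v,z):
    d=np.array([(u-f["cx"])/f["fx"],(v-f["cy"])/f["fy"],1]); R=f["R"];t=f["t"]
    o=-R.T@t; w=R.T@d; return o+w*(z-o[2])/w[2]
E
python3 - <<'E'
from h import *
a=np.load("top0.npz"); b=np.load("scene0.npz")
T=lambda u,v:(220+u/4.8,185+v/4.8); S=lambda u,v:(225+u/5.5,220+v/5.5)
# posts order: back(0),left(90),front(180),right(270); tops (ball centre ~ z .08)
pt=[T(288,64),T(78,254),T(277,458),T(482,260)]
ps=[S(184,74),S(137,305),S(547,308),S(547,74)]
def r(p):
    o=[]
    for i in range(4):
        th=p[2]+i*np.pi/2; X=[p[0]+.112*np.cos(th),p[1]+.112*np.sin(th),.08]
        o+=list(proj(a,X)-pt[i])+list(proj(b,X)-ps[i])
    return np.array(o)
s=least_squares(r,[.548,.206,0]); print(s.x[:2],np.degrees(s.x[2]),s.fun.round(1))
c=s.x[:2]
for n,uv,z in[("tip",T(296,567),.01),("shcap",T(190,148),.118),("discc",T(289,275),.03)]:
    X=back(a,*uv,z); d=X[:2]-c; print(n,X,np.hypot(*d),np.degrees(np.arctan2(d[1],d[0])))
for n,uv,z in[("tip",S(655,500),.01),("shcap",S(175,110),.12)]:
    X=back(b,*uv,z); d=X[:2]-c; print(n,X,np.hypot(*d),np.degrees(np.arctan2(d[1],d[0])))
for n,uv,z in[("lids",(209,247),.06),("tape",(351,272),.019)]: print(n,back(a,*uv,z))
# depth map height of surroundings
f=a;v,u=np.mgrid[0:480,0:640];Z=f["range_z"];P=np.stack([(u-f["cx"])/f["fx"]*Z,(v-f["cy"])/f["fy"]*Z,Z],-1);W=(P-f["t"])@f["R"]
m=(Z>0)&(W[...,0]>.2)&(W[...,0]<.66)&(W[...,1]>-.3)&(W[...,1]<.55)
for x in np.arange(.3,.7,.04):
    print(round(x,2),[int(1000*W[...,2][m&(abs(W[...,0]-x)<.02)&(abs(W[...,1]-y)<.025)].max(initial=-1)) for y in np.arange(-.3,.55,.05)])
E
```

```text
[0.54765405 0.20511787] -6.402412235328781 [ 0.2 -0.   0.   0.2  0.9 -0.3  0.2  1.  -0.2 -0.7  0.2  0.7  0.2 -0.3
 -0.2  0.5]
tip [0.3807936  0.21640388 0.01      ] 0.1672416888491643 176.13055598421357
shcap [0.60369489 0.24837583 0.118     ] 0.07079425779855446 37.66457157835449
discc [0.5475983  0.20553195 0.03      ] 0.0004178150009599344 97.66760360036537
tip [0.3838387  0.21524972 0.01      ] 0.16412837339788744 176.46081229548653
shcap [0.60141443 0.25109224 0.12      ] 0.07073768460600979 40.536131505705086
lids [0.54645434 0.39727498 0.06      ]
tape [0.44694975 0.01753373 0.019     ]
0.3 [-55, 775, 778, 770, 697, 551, 6, 6, 4, -900, -895, -900, -902, -901, -897, -898, -899]
0.34 [-55, 767, 767, 6, 7, 7, 9, 6, 6, 5, 7, 3, -902, -901, -898, -898, -900]
0.38 [-54, 6, 7, 9, 85, 83, 8, 6, 6, 5, 13, 12, 5, 6, 3, -901, -894]
0.42 [-52, 7, 4, 8, 86, 84, 24, 25, 10, 37, 88, 83, 7, 6, 5, 6, 5]
0.46 [51, 52, 9, 83, 85, 7, 24, 22, 37, 115, 111, 104, 101, 8, 6, 7, 6]
0.5 [50, 50, 5, 83, 82, 6, 20, 6, 36, 114, 116, 105, 104, 33, 63, 88, 86]
0.54 [799, 879, 892, 6, 5, 8, 6, 6, 86, 37, 36, 104, 102, 62, 65, 63, 86]
0.58 [125, 129, 890, 884, 873, 864, 6, 8, 36, 91, 90, 121, 90, 61, 65, 60, 6]
0.62 [9, 11, 63, 242, 244, 861, 853, 843, 834, 770, 716, 123, 37, 6, 6, 5, 4]
0.66 [9, 9, 10, 9, 29, 240, 226, 5, 832, 824, 780, 773, 36, 6, 7, 5, 5]
```

```bash
cat >> h.py <<'E'
def rows(pts,n=2):
    from workcell import arm
    from scipy.spatial.transform import Rotation as Ro
    o=arm.observe(); R=Ro.from_quat(o["orientation"]).as_matrix()
    print(o["time_s"],o["tcp_pos"].round(4),o["gripper_width"],o["wrist_force"].round(2),o["joint_positions"].round(2))
    for p in pts: print((R.T@(np.array(p)-o["tcp_pos"])/.05).round(n).tolist())
E
python3 - <<'E'
from h import *
rows([(.40,-.30,.292),(.46,0,.292),(.56,.25,.292)])
E
```

```text
0.1 [ 0.227  -0.5821  0.2917] 0.09512868395142934 [ 1.24 -0.23  0.13] [-1.3   0.49  1.56 -0.    1.09 -0.11]
[5.27, -4.0, -0.0]
[8.57, -9.15, 0.0]
[12.25, -13.09, 0.01]
```

arm_command(series=[[-1,0.66,-0.5,0,0,0,0],[-1,1.32,-1.0,0,0,0,0],[-1,1.98,-1.5,0,0,0,0],[-1,2.64,-2.0,0,0,0,0],[-1,3.3,-2.5,0,0,0,0],[-1,3.96,-3.0,0,0,0,0],[-1,4.6,-3.5,0,0,0,0],[-1,5.27,-4.0,0,0,0,0]], grip_force=10)

```text
time_s: 0.9
tcp_pos: [0.4004, -0.2986, 0.2918]
orientation: [0.983, 0.185, -0.0, -0.001]
wrist_force: [1.3, 0.1, -0.3]
gripper_width: 0.0366
```

```bash
python3 - <<'E'
from h import *
rows([(.46,0,.292),(.56,.25,.292)])
E
```

```text
0.9 [ 0.4004 -0.2986  0.2918] 0.03655995093904806 [ 1.26  0.06 -0.27] [-0.77  0.31  1.86  0.    0.97  0.43]
[3.28, -5.13, 0.0]
[6.96, -9.06, 0.01]
```

arm_command(series=[[-1,0.41,-0.64,0,0,0,0],[-1,0.82,-1.28,0,0,0,0],[-1,1.23,-1.92,0,0,0,0],[-1,1.64,-2.56,0,0,0,0],[-1,2.05,-3.2,0,0,0,0],[-1,2.46,-3.85,0,0,0,0],[-1,2.87,-4.5,0,0,0,0],[-1,3.28,-5.13,0,0,0,0]])

```text
time_s: 1.7
tcp_pos: [0.46, 0.0016, 0.2921]
orientation: [0.983, 0.185, -0.0, -0.001]
wrist_force: [0.4, -0.5, -1.2]
gripper_width: 0.0008
```

```bash
python3 - <<'E'
from h import *
rows([(.48,.1,.292),(.59,.314,.292)])
E
```

```text
1.7 [0.46   0.0016 0.2921] 0.0008357302820241948 [ 0.43 -0.46 -1.22] [-0.14  0.26  1.95  0.    0.94  1.06]
[1.09, -1.69, 0.0]
[4.69, -4.88, 0.01]
```

arm_command(series=[[-1,0.4,-0.6,0,0,0,0],[-1,0.8,-1.2,0,0,0,0],[-1,1.3,-1.8,0,0,0,0],[-1,2.0,-2.5,0,0,0,0],[-1,2.7,-3.15,0,0,0,0],[-1,3.4,-3.8,0,0,0,0],[-1,4.1,-4.4,0,0,0,0],[-1,4.69,-4.88,0,0,0,0]])

```text
time_s: 2.5
tcp_pos: [0.5903, 0.3165, 0.2919]
orientation: [0.983, 0.185, -0.0, -0.001]
wrist_force: [-0.3, -0.7, 0.1]
gripper_width: 0.0004
```

```bash
python3 - <<'E'
from h import *
from workcell import grab_frame
import cv2
rows([(.59,.314,.22),(.59,.314,.142)])
ims=[cv2.resize(grab_frame(n)["image"][s][:,:,::-1],(400,400)) for n,s in(("top",np.s_[160:320,200:360]),("scene",np.s_[170:340,210:380]))]
cv2.imwrite("pics/a1.png",np.hstack(ims))
E
```

```text
2.5 [0.5903 0.3165 0.2919] 0.00044007564283802197 [-0.35 -0.7   0.13] [0.39 0.56 1.44 0.   1.15 1.59]
[-0.02, 0.05, 1.44]
[-0.02, 0.05, 3.0]
```

View pics/a1.png

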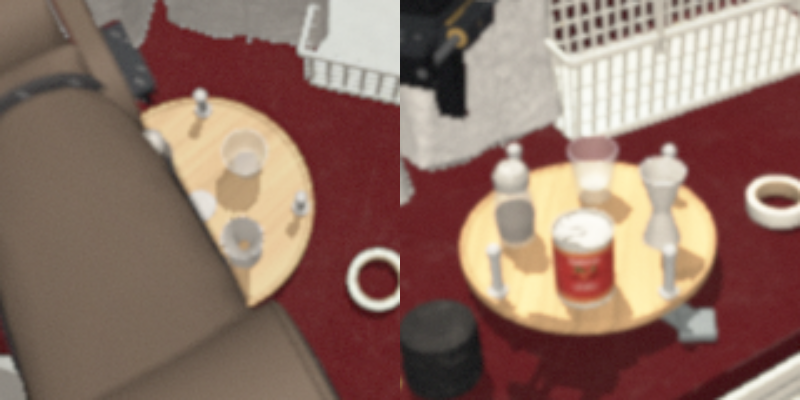

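The hand is above the gap behind the left post. In the scene half, the shaker is at (515,200) and the left post at (495,270). Nothing has moved. Now lowering.

arm_command(series=[[-1,0,0,0.4,0,0,0],[-1,0,0,0.8,0,0,0],[-1,0,0,1.2,0,0,0],[-1,0,0,1.6,0,0,0],[-1,0,0,2.0,0,0,0],[-1,0,0,2.4,0,0,0],[-1,0,0,2.7,0,0,0],[-1,0,0,3.0,0,0,0]])

```text
time_s: 3.4
tcp_pos: [0.5905, 0.3173, 0.1402]
orientation: [0.983, 0.186, -0.001, -0.001]
wrist_force: [1.2, -0.3, 0.2]
gripper_width: 0.0002
```

```bash
cat >> h.py <<'E'
C=np.array([.5477,.2051])
def arc(t0,t1,n=8,r=.116,z=.142):
    rows([(C[0]+r*np.cos(t),C[1]+r*np.sin(t),z) for t in np.radians(np.linspace(t0,t1,n+1)[1:])])
def where():
    from workcell import arm
    d=arm.observe()["tcp_pos"][:2]-C; print("finger r,ang",np.hypot(*d),np.degrees(np.arctan2(d[1],d[0]))%360)
def look(name):
    from workcell import grab_frame
    import cv2
    ims=[]
    for n,s in(("top",np.s_[160:320,200:360]),("scene",np.s_[170:340,210:380])):
        f=grab_frame(n); np.savez(n+"_last.npz",**f); ims.append(cv2.resize(f["image"][s][:,:,::-1],(400,400),interpolation=cv2.INTER_CUBIC))
    cv2.imwrite(f"pics/{name}.png",np.hstack(ims))
E
python3 - <<'E'
from h import *
where(); arc(68,84); look("a2")
E
```

```text
finger r,ang 0.12013104082014303 69.1129088797582
3.4 [0.5905 0.3173 0.1402] 0.00022848177929141145 [ 1.19 -0.31  0.22] [0.39 0.72 1.57 0.   0.85 1.59]
[-0.08, 0.04, -0.04]
[-0.14, -0.02, -0.04]
[-0.21, -0.07, -0.04]
[-0.27, -0.11, -0.04]
[-0.34, -0.16, -0.04]
[-0.41, -0.2, -0.04]
[-0.48, -0.24, -0.04]
[-0.55, -0.28, -0.04]
```

View pics/a2.png

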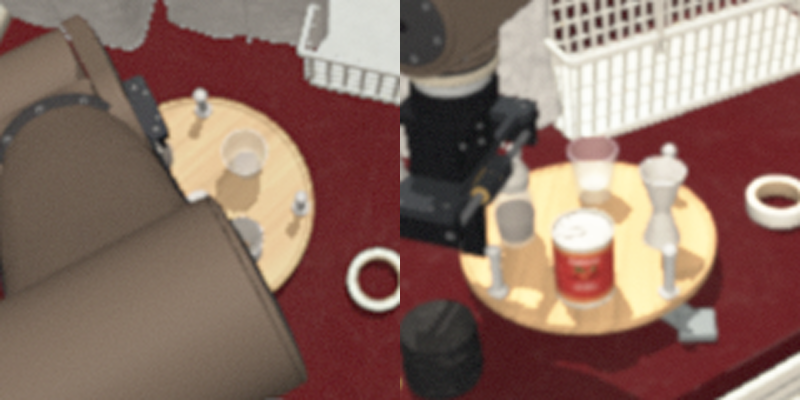

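arm_command(series=[[-1,-0.08,0.04,-0.04,0,0,0],[-1,-0.14,-0.02,-0.04,0,0,0],[-1,-0.21,-0.07,-0.04,0,0,0],[-1,-0.27,-0.11,-0.04,0,0,0],[-1,-0.34,-0.16,-0.04,0,0,0],[-1,-0.41,-0.2,-0.04,0,0,0],[-1,-0.48,-0.24,-0.04,0,0,0],[-1,-0.55,-0.28,-0.04,0,0,0]])

```text
time_s: 4.3
tcp_pos: [0.559, 0.3203, 0.1412]
orientation: [0.983, 0.186, -0.002, -0.0]
wrist_force: [1.4, 0.2, -0.5]
gripper_width: 0.0009
```

```bash
python3 - <<'E'
from h import *
where(); look("a3"); arc(84,104)
E
```

```text
finger r,ang 0.11575197225247476 84.4201024007664
4.4 [0.5587 0.3204 0.1411] 0.00037933323833420375 [ 0.34 -0.12  0.36] [0.42 0.69 1.64 0.   0.82 1.61]
[-0.07, -0.04, -0.02]
[-0.16, -0.08, -0.02]
[-0.26, -0.12, -0.02]
[-0.35, -0.15, -0.02]
[-0.45, -0.18, -0.02]
[-0.55, -0.2, -0.02]
[-0.65, -0.22, -0.01]
[-0.75, -0.24, -0.01]
```

View pics/a3.png

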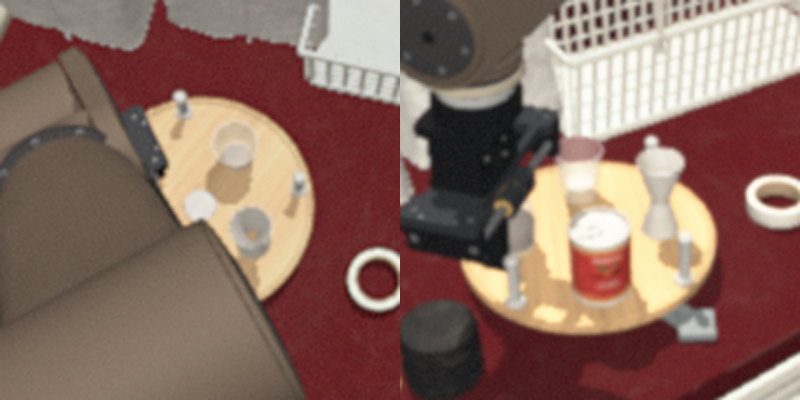

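The disc follows the push: the left post is now at scene-half (515,280) and the tin has shifted right. Continuing the arc.

arm_command(series=[[-1,-0.07,-0.04,-0.02,0,0,0],[-1,-0.16,-0.08,-0.02,0,0,0],[-1,-0.26,-0.12,-0.02,0,0,0],[-1,-0.35,-0.15,-0.02,0,0,0],[-1,-0.45,-0.18,-0.02,0,0,0],[-1,-0.55,-0.2,-0.02,0,0,0],[-1,-0.65,-0.22,-0.01,0,0,0],[-1,-0.75,-0.24,-0.01,0,0,0]])

```text
time_s: 5.2
tcp_pos: [0.519, 0.3177, 0.1418]
orientation: [0.983, 0.186, -0.002, -0.0]
wrist_force: [0.5, -0.9, -1.0]
gripper_width: 0.0007
```

```bash
python3 - <<'E'
from h import *
where(); arc(104,128)
E
```

```text
finger r,ang 0.11620358949545313 104.31657950861282
5.2 [0.519  0.3177 0.1418] 0.000651568966601751 [ 0.45 -0.94 -1.03] [0.44 0.65 1.74 0.   0.76 1.63]
[-0.11, -0.01, -0.0]
[-0.23, -0.01, -0.0]
[-0.35, -0.01, -0.0]
[-0.47, -0.01, -0.0]
[-0.59, 0.01, -0.0]
[-0.71, 0.03, -0.0]
[-0.83, 0.05, -0.0]
[-0.95, 0.08, -0.0]
```

arm_command(series=[[-1,-0.11,-0.01,0,0,0,0],[-1,-0.23,-0.01,0,0,0,0],[-1,-0.35,-0.01,0,0,0,0],[-1,-0.47,-0.01,0,0,0,0],[-1,-0.59,0.01,0,0,0,0],[-1,-0.71,0.03,0,0,0,0],[-1,-0.83,0.05,0,0,0,0],[-1,-0.95,0.08,0,0,0,0]])

```text
time_s: 6.0
tcp_pos: [0.4758, 0.2963, 0.142]
orientation: [0.983, 0.186, -0.002, -0.0]
wrist_force: [1.7, 0.1, 0.3]
gripper_width: 0.0005
```

```bash
python3 - <<'E'
from h import *
where(); arc(128,152); look("a4")
E
```

```text
finger r,ang 0.11617014453129662 128.2431577156485
6.0 [0.4758 0.2963 0.142 ] 0.00046102201868147364 [1.73 0.1  0.33] [0.44 0.6  1.86 0.   0.69 1.63]
[-0.11, 0.04, 0.0]
[-0.22, 0.08, 0.0]
[-0.33, 0.13, 0.0]
[-0.44, 0.19, 0.0]
[-0.54, 0.25, 0.0]
[-0.64, 0.31, 0.0]
[-0.74, 0.38, 0.0]
[-0.84, 0.46, 0.0]
```

View pics/a4.png

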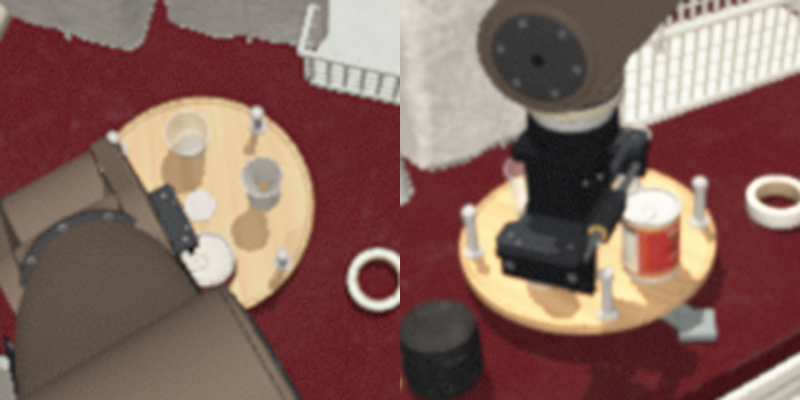

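The disc is about 54° round, with the pushed post at scene-half (605,290). Nothing else has been disturbed.

arm_command(series=[[-1,-0.11,0.04,0,0,0,0],[-1,-0.22,0.08,0,0,0,0],[-1,-0.33,0.13,0,0,0,0],[-1,-0.44,0.19,0,0,0,0],[-1,-0.54,0.25,0,0,0,0],[-1,-0.64,0.31,0,0,0,0],[-1,-0.74,0.38,0,0,0,0],[-1,-0.84,0.46,0,0,0,0]])

```text
time_s: 6.9
tcp_pos: [0.4444, 0.259, 0.1422]
orientation: [0.983, 0.186, -0.003, -0.0]
wrist_force: [0.8, 0.7, -0.3]
gripper_width: 0.0007
```

```bash
python3 - <<'E'
from h import *
where(); arc(152,176)
E
```

```text
finger r,ang 0.11649246455773685 152.4504931494313
6.9 [0.4444 0.259  0.1422] 0.0007195179886368066 [ 0.78  0.74 -0.31] [0.4  0.55 1.97 0.   0.62 1.59]
[-0.07, 0.08, 0.0]
[-0.16, 0.16, 0.0]
[-0.24, 0.25, 0.0]
[-0.31, 0.35, 0.0]
[-0.38, 0.45, 0.0]
[-0.45, 0.55, 0.0]
[-0.51, 0.65, 0.0]
[-0.57, 0.76, 0.01]
```

arm_command(series=[[-1,-0.07,0.08,0,0,0,0],[-1,-0.16,0.16,0,0,0,0],[-1,-0.24,0.25,0,0,0,0],[-1,-0.31,0.35,0,0,0,0],[-1,-0.38,0.45,0,0,0,0],[-1,-0.45,0.55,0,0,0,0],[-1,-0.51,0.65,0,0,0,0],[-1,-0.57,0.76,0,0,0,0]])

```text
time_s: 7.7
tcp_pos: [0.4317, 0.2127, 0.1423]
orientation: [0.983, 0.186, -0.003, -0.0]
wrist_force: [0.5, 1.7, 0.5]
gripper_width: 0.0004
```

```bash
python3 - <<'E'
from h import *
where(); arc(176,194); look("a5")
E
```

```text
finger r,ang 0.11624328340440493 176.2508325398511
7.7 [0.4317 0.2127 0.1423] 0.00041910304809679997 [0.52 1.69 0.54] [0.32 0.52 2.05 0.   0.58 1.51]
[-0.03, 0.08, 0.01]
[-0.06, 0.16, 0.01]
[-0.09, 0.25, 0.01]
[-0.12, 0.33, 0.01]
[-0.15, 0.42, 0.01]
[-0.17, 0.51, 0.01]
[-0.18, 0.6, 0.0]
[-0.2, 0.69, 0.0]
```

View pics/a5.png

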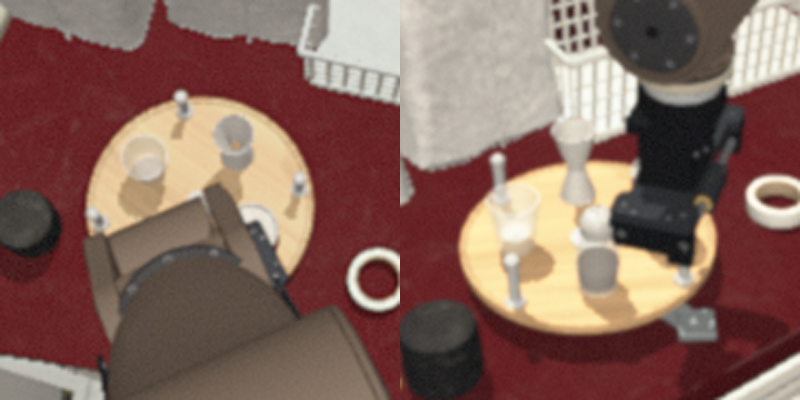

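```bash
python3 - <<'E'
from h import *
a=np.load("top_last.npz")
for u,v in((182,97),(300,179),(95,215)):
    X=back(a,200+u/2.5,160+v/2.5,.08)[:2]-C; print(np.hypot(*X),np.degrees(np.arctan2(X[1],X[0]))%360)
E
```

```text
0.11215743600357572 4.00618043979514
0.11180919794660787 273.8228810157857
0.11098166732898046 95.53365792733734
```

Disc rotation is about 101°, so about 37° remain. The finger should end near 212°.

arm_command(series=[[-1,-0.03,0.08,0,0,0,0],[-1,-0.06,0.16,0,0,0,0],[-1,-0.09,0.25,0,0,0,0],[-1,-0.12,0.33,0,0,0,0],[-1,-0.15,0.42,0,0,0,0],[-1,-0.17,0.51,0,0,0,0],[-1,-0.18,0.6,0,0,0,0],[-1,-0.2,0.69,0,0,0,0]])

```text
time_s: 8.6
tcp_pos: [0.4351, 0.1763, 0.1422]
orientation: [0.983, 0.186, -0.003, -0.0]
wrist_force: [-0.2, 0.8, 0.1]
gripper_width: 0.0005
```

```bash
python3 - <<'E'
from h import *
where(); arc(194,208)
E
```

```text
finger r,ang 0.11625606436178193 194.34125703180723
8.6 [0.4351 0.1763 0.1422] 0.000537760407416708 [-0.16  0.82  0.07] [0.24 0.51 2.08 0.   0.56 1.44]
[-0.0, 0.06, 0.0]
[-0.01, 0.13, 0.0]
[-0.01, 0.2, 0.0]
[-0.01, 0.27, 0.0]
[-0.01, 0.34, 0.0]
[-0.01, 0.41, 0.0]
[-0.0, 0.48, 0.0]
[0.0, 0.55, 0.0]
```

arm_command(series=[[-1,0,0.06,0,0,0,0],[-1,-0.01,0.13,0,0,0,0],[-1,-0.01,0.2,0,0,0,0],[-1,-0.01,0.27,0,0,0,0],[-1,-0.01,0.34,0,0,0,0],[-1,-0.01,0.41,0,0,0,0],[-1,0,0.48,0,0,0,0],[-1,0,0.55,0,0,0,0]])

```text
time_s: 9.4
tcp_pos: [0.4453, 0.1505, 0.1422]
orientation: [0.983, 0.186, -0.003, -0.0]
wrist_force: [-0.2, 1.0, 0.5]
gripper_width: 0.0005
```

```bash
python3 - <<'E'
from h import *
where(); arc(208,213);look("a6")
E
```

```text
finger r,ang 0.1160701856636511 208.0658287166853
9.4 [0.4453 0.1505 0.1422] 0.0005146099971202443 [-0.18  1.04  0.52] [0.19 0.51 2.08 0.   0.56 1.38]
[0.0, 0.02, 0.0]
[0.01, 0.05, 0.0]
[0.01, 0.07, 0.0]
[0.01, 0.1, 0.0]
[0.02, 0.12, 0.0]
[0.02, 0.15, 0.0]
[0.03, 0.17, 0.0]
[0.03, 0.2, 0.0]
```

View pics/a6.png

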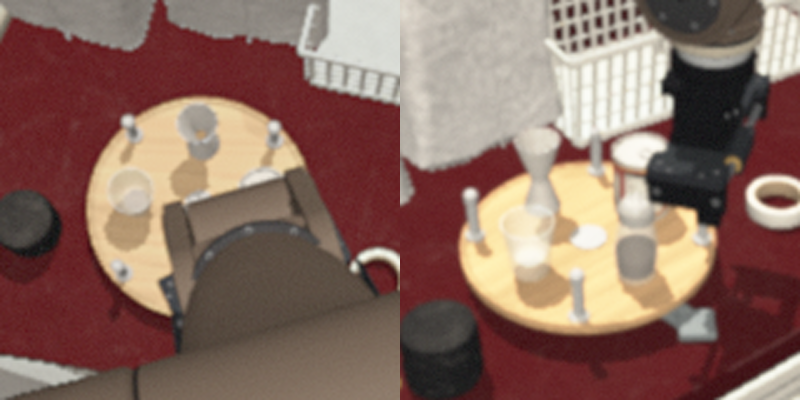

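```bash
python3 - <<'E'
from h import *
a=np.load("top_last.npz")
for u,v in((129,121),(275,128),(119,269)):
    X=back(a,200+u/2.5,160+v/2.5,.08)[:2]-C; print(np.hypot(*X),np.degrees(np.arctan2(X[1],X[0]))%360)
E
```

```text
0.11259950267738665 36.74139527212386
0.11223003975828812 306.5864579542802
0.11392045068071091 128.88921748232946
```

About 4° short, so one last slow nudge.

arm_command(series=[[-1,0,0.02,0,0,0,0],[-1,0.01,0.05,0,0,0,0],[-1,0.01,0.07,0,0,0,0],[-1,0.01,0.1,0,0,0,0],[-1,0.02,0.12,0,0,0,0],[-1,0.02,0.14,0,0,0,0],[-1,0.02,0.15,0,0,0,0],[-1,0.02,0.15,0,0,0,0]])

```text
time_s: 10.3
tcp_pos: [0.4489, 0.1436, 0.1422]
orientation: [0.983, 0.186, -0.003, -0.0]
wrist_force: [0.3, 0.5, 0.8]
gripper_width: 0.0006
```

```bash
python3 - <<'E'
from h import *
where(); 
X=lambda r,t,z:(C[0]+r*np.cos(np.radians(t)),C[1]+r*np.sin(np.radians(t)),z)
rows([X(.118,208,.142),X(.12,205,.142),X(.12,205,.29)])
E
```

```text
finger r,ang 0.11633897329984957 211.89971049274519
10.3 [0.4489 0.1436 0.1422] 0.0005633499320093798 [0.33 0.48 0.8 ] [0.17 0.51 2.07 0.   0.56 1.37]
[-0.06, -0.15, 0.0]
[-0.11, -0.27, 0.0]
[-0.13, -0.28, -2.96]
```

arm_command(series=[[-1,-0.05,-0.12,0,0,0,0],[-1,-0.11,-0.26,0,0,0,0],[-1,-0.12,-0.27,-0.2,0,0,0],[-1,-0.12,-0.27,-0.7,0,0,0],[-1,-0.12,-0.27,-1.3,0,0,0],[-1,-0.12,-0.27,-1.9,0,0,0],[-1,-0.12,-0.27,-2.5,0,0,0],[-1,-0.12,-0.27,-2.96,0,0,0]])

```text
time_s: 11.1
tcp_pos: [0.439, 0.1543, 0.2928]
orientation: [0.983, 0.186, -0.002, -0.0]
wrist_force: [0.8, 0.8, -0.4]
gripper_width: 0.0003
```

```bash
python3 - <<'E'
from h import *
rows([(.45,-.02,.29),(.40,-.28,.29)])
E
```

```text
11.1 [0.439  0.1543 0.2928] 0.0002848090703284166 [ 0.77  0.83 -0.45] [0.2  0.27 1.93 0.   0.95 1.39]
[-1.07, 3.32, 0.06]
[-3.9, 7.8, 0.06]
```

Moving clear, so the final check has an open view.

arm_command(series=[[-1,-0.3,1.0,0,0,0,0],[-1,-0.65,2.0,0,0,0,0],[-1,-1.05,3.0,0,0,0,0],[-1,-1.5,4.0,0,0,0,0],[-1,-2.1,5.0,0,0,0,0],[-1,-2.7,6.0,0,0,0,0],[-1,-3.3,6.9,0,0,0,0],[-1,-3.9,7.8,0,0,0,0]])

```text
time_s: 11.9
tcp_pos: [0.4068, -0.2441, 0.2939]
orientation: [0.983, 0.186, -0.002, 0.0]
wrist_force: [1.0, -0.3, 0.3]
gripper_width: 0.0005
```

```bash
python3 - <<'E'
from h import *
look("a7")
E
```

```text
(no output)
```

View pics/a7.png

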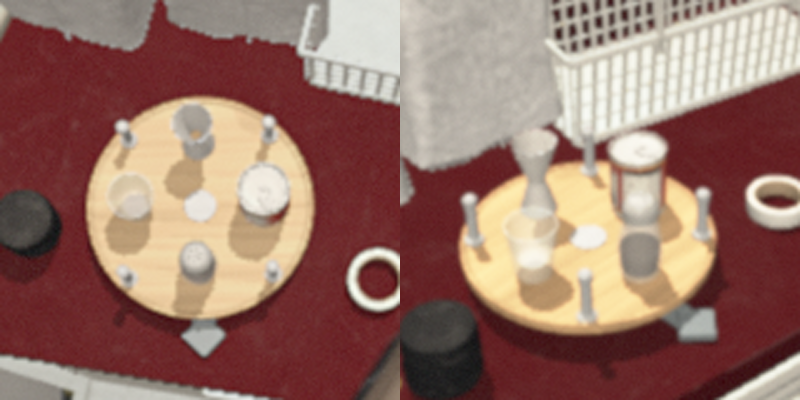

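```bash
python3 - <<'E'
from h import *
a=np.load("top_last.npz"); b=np.load("scene_last.npz")
def pr(n,X): X=X[:2]-C; print(n,np.hypot(*X).round(4),round(np.degrees(np.arctan2(X[1],X[0]))%360,1))
for u,v in((122,127),(269,121),(273,267),(122,271)): pr("post",back(a,200+u/2.5,160+v/2.5,.08))
pr("tip",back(a,200+204/2.5,160+357/2.5,.01)); pr("shaker cap",back(a,200+195/2.5,160+252/2.5,.115))
pr("shaker scene base",back(b,210+240/400*170,170+278/400*170,.03)) 
pr("shaker scene cap",back(b,210+241/400*170,170+197/400*170,.12))
a0=np.load("top0.npz"); 
for n,s in(("lids",np.s_[225:270,195:225]),("tape",np.s_[255:290,335:362])): print(n,np.abs(a0["image"][s].astype(int)-a["image"][s]).mean())
E
```

```text
post 0.113 41.8
post 0.1132 311.8
post 0.1126 220.9
post 0.1132 130.8
tip 0.1664 176.1
shaker cap 0.0678 176.0
shaker scene base 0.079 169.5
shaker scene cap 0.0739 174.5
lids 2.5933333333333333
tape 2.2014109347442683
```

```bash
python3 - <<'E'
from workcell import grab_frame, order
import numpy as np
a=np.load("top_last.npz")["image"][190:300,225:335].astype(int); b=grab_frame("top")["image"][190:300,225:335]
print(abs(a-b).mean()); print(order.hand_in())
E
```

```text
1.615922865013774
the job is handed in; nothing more can be done
None
```

I turned the turntable about 138° anticlockwise by pushing one post with closed fingers in a slow arc. I then backed off, lifted, moved the arm clear and handed the job in after about 12 s.

**Shaker position:** In the final top view, both the shaker's cap and the pointer tip lie at 176° about the axis. The shaker is about 68 mm out, and the post angles agree with this to within about half a degree. The scene camera disagreed slightly, reading 174.5° at the cap. It read 169.5° from a rough pick of the shaker's base, which I did not rely on. Both are still within the 10° limit.

**At rest:** Two successive images showed no motion above image noise.

**Other things:** All four items stood upright. The lid stack and tape roll were unchanged in the image. I did not measure the mug, but the arm stayed well above it. Wrist force readings stayed around 2 N or less.

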